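# Wind back and hold the solder feeder's tension arm

### The job

Pull the red-handled winding pin up out of its upright rack, set its steel shaft in the catch of the solder feeder's yellow tension arm, and with the pin swing the arm round against its spring, without forcing it, until it is fully against its stop. Finish while still holding it there: gripper closed on the pin, pin pressing the arm on its stop, nothing put down or let go. Touch the feeder and its arm only with the pin, and leave the marker, the blue stick and the other things on the bench where they are.

Things in the scene. Friction and masses are not known exactly. Their poses are not given: they have to be found in the camera images.
- winding_pin: winding pin, 50 g, 120 mm long, standing upright in one of the rack's three wells (any of them). Origin at the centre of its lower end, z along the pin up to the handle. Steel shaft 10 mm diameter from 0 to 55 mm, dark steel collar 22 mm diameter from 55 to 59 mm (it rests on the rack's top), round red handle 15 mm diameter from 59 to 120 mm
- pin_handle (a point): centre of the red handle, 89 mm up from the pin's lower end (30 mm above the collar's top)
- pin_tip (a point): lower end of the pin's steel shaft
- rack: grey upright tool rack, fixed, 44 (x) x 172 (y) x 64 (z) mm on a black foot 58 x 186 x 6 mm, origin at the centre of its underside. Three round wells, 15 mm wide and 55 mm deep, in a row along its y at -60, 0 and +60 mm. The pin's lower end sits 9 mm above the bench
- rack_marker: black marker, 13 mm thick, 110 mm long, upright in another well, its top about 120 mm above the bench; stays there. Origin at its lower end, z up along it
- rack_spudger: blue nylon pry stick, 9 mm thick, 147 mm long, upright in the third well, its top about 157 mm above the bench; stays there. Origin at its lower end, z up along it
- feeder: solder feeder, fixed: grey base plate 130 (x) x 165 (y) x 8 mm, origin under it at bench height. On it a grey solder reel with dark flanges (58 mm wide, top 56 mm over the bench, at x 0, y +50 mm), a black pivot body at x 0, y -30 mm, and two steel stop posts 40 mm from the pivot axis, 58 mm high with rubber sleeves. Nothing on it is higher than 72 mm
- pivot (a point): point on the tension arm's upright hinge axis, at the arm's mid-height 52 mm over the bench; axes as feeder. The arm is a yellow bar 12 mm wide reaching 95 mm from here, with a white roller at the end of its leading side
- tension_arm (a joint): angle of the yellow tension arm about the upright axis at pivot: 0 at rest, grows anticlockwise seen from above, 1.4 rad at its stop. A spring drives it back to 0 (about 0.8 N at the catch to start it, 2.2 N at the stop). At angle q the arm points along q - 2.618 rad in the feeder's frame (at rest towards its -x, -y)
- catch (a point): where the pin's axis stands when its shaft is seated in the catch: 80 mm out from the hinge axis, 11 mm to the clockwise (trailing) side of the arm's centreline. Axes: x outward along the arm, y anticlockwise (the winding way). The catch is a U open to the trailing side, above and below: lips 22 mm apart along the arm reach 20 mm back from its centreline; heights 45 to 59 mm over the bench
- phone_a: black phone lying on the bench, 146 x 71 x 8 mm, bystander
- phone_b: white phone lying on the bench, 140 x 68 x 8 mm, bystander
- multimeter: yellow and black multimeter lying on the bench, 155 x 78 x 46 mm, bystander
Not all that is in view belongs to the job. What is meant by the winding_pin is not turquoise, and is the smaller of those in its own colour.

How it is judged:
By the outcome, as a careful person would: the job done as asked, in the order asked, and still so for the second after the job is handed in, while the arm keeps its last pose, push and grip.
It also fails if it takes over 48 s, if anything falls off the work surface, if the arm or the gripper's body presses on something with over 40 N, if the wrist force passes 120 N, or if a joint passes its speed limit or range.

### The arm

A 6-joint arm with a two-finger parallel gripper is mounted at the origin on a cart in front of the work surface, level with it; the furniture and walls round the work are solid. World frame = base frame: x ahead of the robot, y to its left, z up, the work surface at z = 0. Lengths are in m, angles in degrees, forces in N, time in s.
With the tool pointing down it reaches from about 0.25 to 0.725 m from the base axis. Payload 9.7 kg.
Tool frame: the origin (TCP) lies midway between the tips of the shut fingers; the grasp point (between the pads) lies 19 mm behind it; z points along the fingers, y is the line along which they close (so a half turn about z gives the same grasp; the last joint's range is limited). The gripper opens to 85 mm and grips with 20 to 120 N. Pads are 22 mm wide; open, the fingers measure 114 mm over their backs; the gripper's body (76 mm by 85 mm) begins 54 mm behind the grasp point. The pads swing forward as they close: fully open they stand 13 mm farther back than shut.
Start: joints at [-65.145, 4.979, 10.078, 95.1, 0, 90], TCP at [0.231, -0.499, 0.231] pointing down, gripper open.
Joint ranges: [-179.16, 179.16], [-48.56, 103.87], [-65.8, 70.77], [-126.05, 130.52], [-82.76, 87.17], [-180, 180]. Speed limits (degrees/s): [127.2, 127.2, 147.25, 180, 180, 180].

### API

Orientations are given as [roll, pitch, yaw] about the fixed x, y, z axes, in that order (R = Rz(yaw) Ry(pitch) Rx(roll)).
In Python, from workcell import * gives the robot as it stands.
- The arm moves only by the tool servo_tool, never from a script. Its argument "moves" is a list of rows, each a list of 4 numbers: the shift along the world's x, y, z in fractions of the full range, 1 being 50 cm, then the turn about the world's z in parts of the range, where 1.0 means pi/2 rad. A call has 1 to 20 rows; each row is the pose to reach, as a shift and turn from the pose commanded when the call began; what a row does not reach only later rows make up. A row lasts 1/12 s, in which the tool goes at most 41.7 mm and 7.16 degrees, less where a joint would pass 70% of its speed; a pose out of reach is approached as far as the arm can. A call with a gripper value outside its range is refused whole. "claw" is the closure, from 0 (fully open) to 1 (shut), set as the call begins (left out, the last holds). The fingers move at their own pace and stop on an object; "force" is the grip in N (left out, the last holds). Time passes only in rows, so rows that repeat a pose let the fingers close. It gives the time, the measured TCP pose, the force, the opening and the grip force at its end, in the units of the state.
- get_obs(): the state, without advancing time (a new reading comes with each control period).
- camera(name): name is "scene" or "side" or "wrist"; returns the picture (420x560x3 uint8, red, green, blue); there is no depth.
- get_calibration(name): a dict with "fx", "fy", "cx", "cy" (pixels), "rvec" (rotation vector, rad) and "tvec" (3), from world to camera coordinates, as OpenCV has them; the wrist camera has in their place "tool_from_camera" (4x4, takes a point from camera to tool coordinates, whose origin is the TCP and whose axes are the flange's). Camera axes: x right, y down, z forward; pixel columns grow to the right and rows downward; lengths in m; the calibration is good to about 2 mm. The wrist camera is an equidistant fisheye: a pixel r from the principal point sees the ray r / f radians off the axis. A picture is of the moment at which its call begins: read the wrist's pose just before it. get_calibration takes no time and is no camera call.
- job_done(): hands the job in; it is judged then, once.
The state is a dict: "time": time; "q": joint angles; "qd": joint speeds; "joint_efforts": joint torques, N m; "ee_pos": TCP position; "tcp_rot": TCP orientation; "wrist_force": force on the tool from outside, world axes, zero at the start; "torque": the same for the moment, N m; "opening": finger opening in m; "grasp_force": force on a finger pad.
Only numpy, scipy, OpenCV 4.12 (cv2) and the standard library are available. Lean on these libraries where they do the work, as an engineer would, in place of code of your own. Each camera call takes 0.05 s, during which the arm holds its last target. There are 200 camera calls.

## Working session

There is one attempt and no reset: what is moved stays moved. The work goes in short steps, Python scripts to look and compute and a tool call to move; the robot and the scene stay as the last step left them, time stands still between calls to the robot, and variables do not carry over. Pictures are saved under pics/ and viewed, at most 12 in all, crops included, and the job is handed in when it is done.

Besides the shell and the picture viewer there is one more tool, called after ">>>" as name(argument=value, ...), one argument or row to a line, values as JSON. servo_tool: Moves the arm, as the interface text tells. Its arguments: {"type":"object","properties":{"moves":{"type":"array","items":{"type":"array","items":{"type":"number"}}},"claw":{"type":"number"},"force":{"type":"number"}},"required":["moves"]}

```bash
mkdir -p pics; python3 - <<'E'
from workcell import *
import cv2,numpy as np
o=get_obs();print(o)
for n in("scene","side","wrist"):
    im=camera(n);cv2.imwrite(f"pics/{n}0.png",im[:,:,::-1])
    print(n,get_calibration(n))
a=cv2.imread("pics/scene0.png");b=cv2.imread("pics/side0.png")
E
```

```text
{'time': 0.0, 'q': array([-6.51468802e+01,  5.01089987e+00,  1.00334477e+01,  9.51009066e+01,
        1.71435472e-03,  9.00005844e+01]), 'qd': array([-0.00019403, -0.0344644 , -0.10553609, -0.0105272 , -0.00507813,
       -0.00454296]), 'joint_efforts': array([-6.40311155e-04, -5.20396614e+01,  4.64791739e+01,  1.66969781e-02,
       -6.81070287e-05,  1.18246302e-05]), 'ee_pos': array([ 0.23106583, -0.49883683,  0.23057599]), 'tcp_rot': array([-1.79921641e+02, -1.71355388e-03,  2.48525330e+01]), 'wrist_force': array([ 0.13312666, -0.20404041, -0.53892621]), 'torque': array([ 0.0025818 ,  0.04175139, -0.02943752]), 'grasp_force': 0.0, 'opening': 0.08546261869276003}
scene {'fx': 502.8090473054302, 'fy': 502.8090473054302, 'cx': 272.74246514813416, 'cy': 210.1209296759993, 'rvec': array([ 0.95127481, -2.20540956,  1.31605229]), 'tvec': array([0.4506823 , 0.24856061, 0.9708115 ])}
side {'fx': 469.50490814715704, 'fy': 469.50490814715704, 'cx': 284.02581240497244, 'cy': 197.632723349693, 'rvec': array([ 2.21677527, -0.49816663,  0.23289178]), 'tvec': array([-0.44441611,  0.26363873,  1.15410814])}
wrist {'fx': 325.19226210127806, 'fy': 325.19226210127806, 'cx': 273.5711802012981, 'cy': 209.1330465484402, 'tool_from_camera': array([[-4.78934303e-04, -9.44873300e-01, -3.27435821e-01,
         8.49488346e-02],
       [ 9.99999847e-01, -3.62199574e-04, -4.17491044e-04,
         1.31498457e-05],
       [ 2.75879026e-04, -3.27435971e-01,  9.44873330e-01,
        -1.42781228e-01],
       [ 0.00000000e+00,  0.00000000e+00,  0.00000000e+00,
         1.00000000e+00]])}
```

View pics/scene0.png

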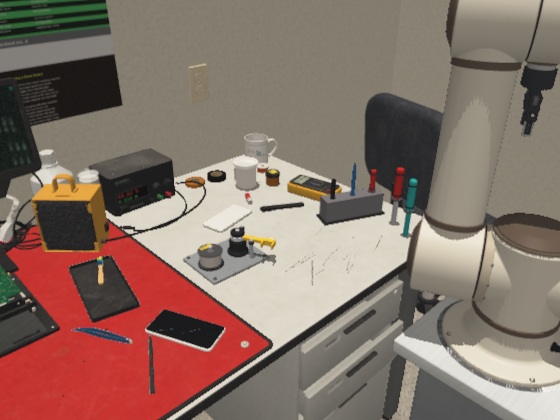

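View pics/side0.png

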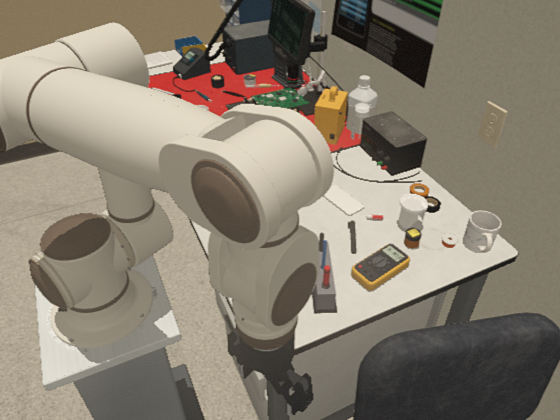

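Scene view: the black marker is at (333,188), the blue stick at (353,180), and a small red handle at (373,180) stands in the rack. A larger red tool is at (398,182) and a turquoise one at (411,192), both standing outside the rack. The feeder is at (228,255), with the yellow arm tip at (272,242). In the side view the rack's red handle is at (327,275). Candidates for the pin are the scene pixels (373,180), (398,182) and (411,192). I choose (373,180), the smaller red one, and will check it in a close crop.

```bash
python3 - <<'E'
import cv2,numpy as np
a=cv2.imread("pics/scene0.png");b=cv2.imread("pics/side0.png")
c=lambda im,x,y,w,h,s:cv2.resize(im[y:y+h,x:x+w],None,fx=s,fy=s,interpolation=cv2.INTER_CUBIC)
# scene rack 310..430 x150..250 ; scene feeder 175..295x215..290; 
cv2.imwrite("pics/crop1.png",np.vstack([c(a,305,150,130,90,6)[:, :780],]))
cv2.imwrite("pics/crop2.png",c(a,175,215,115,75,6.8))
cv2.imwrite("pics/crop3.png",np.hstack([c(b,290,225,80,95,6)]))
E
```

```text
(no output)
```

View pics/crop1.png

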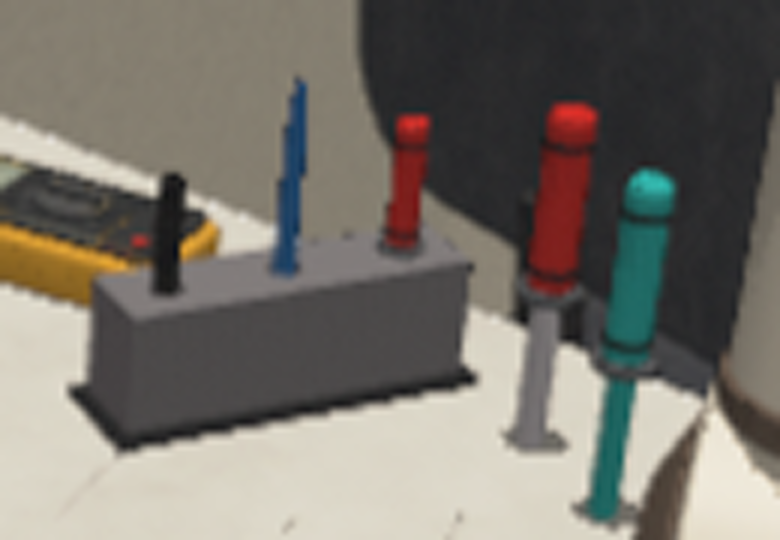

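View pics/crop2.png

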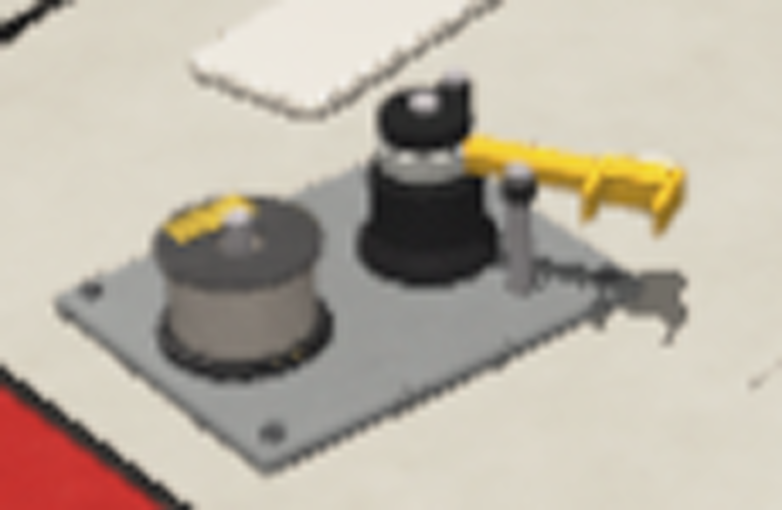

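View pics/crop3.png

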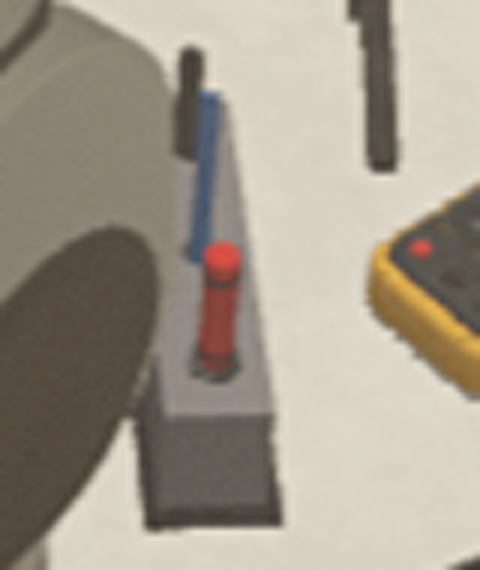

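The crop confirms the choice. The small red pin sits in the end well, with its collar at scene (372,191) and side (326,286). The bigger red and turquoise tools stand on the bench nearer the robot. The catch lips face the viewer (the trailing side), and the feeder's near corner is at about (214,284).

```bash
cat > h.py <<'E'
from workcell import *
import cv2,numpy as np
from scipy.spatial.transform import Rotation as Ro
def ray(n,u,v,obs=None):
    c=get_calibration(n)
    if n=="wrist":
        x,y=(u-c["cx"])/c["fx"],(v-c["cy"])/c["fy"];r=np.hypot(x,y)
        d=np.array([np.sin(r)*x/r,np.sin(r)*y/r,np.cos(r)])
        T=np.eye(4);T[:3,:3]=Ro.from_euler("xyz",obs["tcp_rot"],degrees=True).as_matrix();T[:3,3]=obs["ee_pos"]
        T=T@c["tool_from_camera"];return T[:3,3],T[:3,:3]@d
    R=cv2.Rodrigues(c["rvec"])[0];d=R.T@np.array([(u-c["cx"])/c["fx"],(v-c["cy"])/c["fy"],1])
    return -R.T@c["tvec"],d
def at(n,u,v,z,obs=None):
    o,d=ray(n,u,v,obs);return o+d*(z-o[2])/d[2]
def wproj(P,obs):
    c=get_calibration("wrist");T=np.eye(4);T[:3,:3]=Ro.from_euler("xyz",obs["tcp_rot"],degrees=True).as_matrix();T[:3,3]=obs["ee_pos"]
    T=T@c["tool_from_camera"];p=T[:3,:3].T@(np.array(P)-T[:3,3]);h=np.hypot(p[0],p[1]);r=np.arctan2(h,p[2])*c["fx"]
    return c["cx"]+r*p[0]/h,c["cy"]+r*p[1]/h
E
python3 - <<'E'
from h import *
np.set_printoptions(precision=4,suppress=True)
S=lambda x,y,z:at("scene",305+x/6,150+y/6,z)
F=lambda x,y,z:at("scene",175+x/6.8,215+y/6.8,z)
D=lambda x,y,z:at("side",290+x/6,225+y/6,z)
print("collar",S(403,245,.066),D(215,365,.066),"top",S(414,122,.127),D(222,256,.127))
print("marker",S(168,290,.064),D(187,155,.064),"spud",S(285,270,.064),D(200,257,.064))
print("bigred",S(535,440,0),S(573,112,.17),"turq",S(605,513,0))
print("corners",F(60,300,.008),F(267,470,.008),F(630,270,.008))
print("reel",F(237,240,.056),"pivot",F(424,102,.072),"armtip",F(680,180,.059),"roots",F(470,150,.059),"lips",F(590,215,.05),F(660,228,.05),"post",F(518,172,.058))
E
```

```text
collar [ 0.4915 -0.2228  0.066 ] [ 0.4935 -0.2284  0.066 ] top [ 0.4932 -0.2232  0.127 ] [ 0.4941 -0.2259  0.127 ]
marker [ 0.538  -0.1119  0.064 ] [ 0.5399 -0.1213  0.064 ] spud [ 0.5148 -0.1661  0.064 ] [ 0.5167 -0.1745  0.064 ]
bigred [ 0.4069 -0.2182  0.    ] [ 0.3984 -0.1981  0.17  ] turq [ 0.3494 -0.187   0.    ]
corners [0.642  0.3027 0.008 ] [0.5149 0.3101 0.008 ] [0.52   0.1448 0.008 ]
reel [0.5696 0.2774 0.056 ] pivot [0.5751 0.1912 0.072 ] armtip [0.4926 0.147  0.059 ] roots [0.5564 0.1866 0.059 ] lips [0.5077 0.1749 0.05  ] [0.4855 0.1631 0.05  ] post [0.5354 0.183  0.058 ]
```

The manual's scale: shifts go in shares of 50 cm and turns go in shares of pi/2 rad. Converting my numbers, 27.4 cm / 50 = 0.548, 26.2 cm / 50 = 0.524, 0.744 rad / 1.5708 = 0.4736.

>>> servo_tool(
  moves=[
    [0.052, 0.054, 0.004, 0.0446],
    [0.104, 0.108, 0.008, 0.0891],
    [0.156, 0.162, 0.012, 0.1337],
    [0.208, 0.216, 0.016, 0.1783],
    [0.26, 0.27, 0.02, 0.2292],
    [0.312, 0.324, 0.024, 0.2737],
    [0.364, 0.378, 0.028, 0.3183],
    [0.416, 0.432, 0.032, 0.3692],
    [0.468, 0.486, 0.036, 0.4202],
    [0.524, 0.548, 0.04, 0.4736],
    [0.524, 0.548, 0.04, 0.4736],
    [0.524, 0.548, 0.04, 0.4736],
    [0.524, 0.548, 0.04, 0.4736],
  ],
  claw=0.35,
)

```text
time: 1.23
ee_pos: [0.4931, -0.2249, 0.2509]
tcp_rot: [-180.0, 0.0, 67.5]
wrist_force: [-0.5, -0.3, -0.9]
opening: 0.0556
grasp_force: 0.0
```

```bash
python3 - <<'E'
from h import *
o=get_obs();im=camera("wrist");cv2.imwrite("pics/w1.png",im[:,:,::-1])
print(o["time"],o["ee_pos"],o["tcp_rot"],o["opening"],o["q"])
for z in(.066,.129): print(wproj([.493,-.2245,z],o))
E
```

```text
1.2333 [ 0.49308837 -0.22494239  0.25093031] [-1.79955710e+02  1.43997147e-02  6.74919031e+01] 0.05555690853436968 [-2.45136544e+01  4.39890706e+00  1.16583757e+01  9.73032276e+01
 -1.59408847e-02  8.79944542e+01]
(np.float64(273.22118023970177), np.float64(182.65593269357186))
(np.float64(273.16022584111494), np.float64(201.09798154622237))
```

View pics/w1.png

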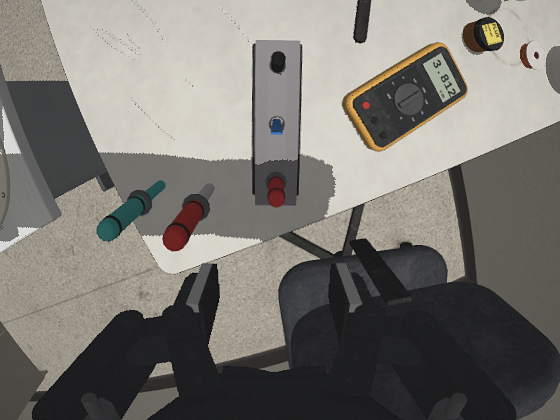

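The wrist view shows the pin's red top at (276,198) and its collar at (276,180). The rack row is aligned with the image vertical, and the big tools at (182,220) and (125,220) are clear. I'll descend now.

Converted, -16.4 cm / 50 = -0.328, -2.5 cm / 50 = -0.05.

>>> servo_tool(
  moves=[
    [0.004, 0.002, -0.05, 0],
    [0.004, 0.002, -0.1, 0],
    [0.004, 0.002, -0.15, 0],
    [0.004, 0.002, -0.2, 0],
    [0.004, 0.002, -0.24, 0],
    [0.004, 0.002, -0.28, 0],
    [0.004, 0.002, -0.31, 0],
    [0.004, 0.002, -0.328, 0],
    [0.004, 0.002, -0.328, 0],
    [0.004, 0.002, -0.328, 0],
  ],
)

```text
time: 2.12
ee_pos: [0.4947, -0.2247, 0.0876]
tcp_rot: [-180.0, 0.0, 67.4]
wrist_force: [-0.0, -1.0, 0.0]
opening: 0.0557
grasp_force: 0.0
```

>>> servo_tool(
  moves=[
    [0, 0, 0, 0],
    [0, 0, 0, 0],
    [0, 0, 0, 0],
    [0, 0, 0, 0],
    [0, 0, 0, 0],
    [0, 0, 0, 0],
    [0, 0, 0, 0],
    [0, 0, 0, 0],
    [0, 0, 0, 0],
    [0, 0, 0, 0],
  ],
  claw=1,
  force=60,
)

```text
time: 2.95
ee_pos: [0.4955, -0.2242, 0.0883]
tcp_rot: [179.9, 0.0, 67.5]
wrist_force: [-1.4, -0.4, 5.3]
opening: 0.0141
grasp_force: 58.6
```

Converted, 21 cm / 50 = 0.42, 20 cm / 50 = 0.4.

>>> servo_tool(
  moves=[
    [0, 0, 0.02, 0],
    [0, 0, 0.04, 0],
    [0, 0, 0.07, 0],
    [0, 0, 0.1, 0],
    [0, 0, 0.14, 0],
    [0, 0, 0.18, 0],
    [0, 0, 0.22, 0],
    [0, 0, 0.26, 0],
    [0, 0, 0.3, 0],
    [0, 0, 0.34, 0],
    [0, 0, 0.38, 0],
    [0, 0, 0.4, 0],
    [0, 0, 0.42, 0],
    [0, 0, 0.42, 0],
  ],
)

```text
time: 4.12
ee_pos: [0.4956, -0.2241, 0.3003]
tcp_rot: [179.8, 0.0, 67.5]
wrist_force: [0.3, -0.2, 0.8]
opening: 0.0132
grasp_force: 58.5
```

Converted, 41.9 cm / 50 = 0.838, 40 cm / 50 = 0.8, 0.48 rad / 1.5708 = 0.3056.

>>> servo_tool(
  moves=[
    [0, 0.04, 0, 0.0318],
    [0, 0.1, 0, 0.0637],
    [0, 0.16, 0, 0.0955],
    [0, 0.22, 0, 0.1273],
    [0, 0.28, 0, 0.1719],
    [0, 0.34, 0, 0.2165],
    [0, 0.4, 0, 0.261],
    [0, 0.46, 0, 0.3056],
    [-0.01, 0.52, 0, 0.3501],
    [-0.02, 0.58, -0.02, 0.3947],
    [-0.03, 0.64, -0.04, 0.4393],
    [-0.03, 0.7, -0.06, 0.4838],
    [-0.03, 0.76, -0.08, 0.5284],
    [-0.03, 0.8, -0.1, 0.5602],
    [-0.03, 0.838, -0.12, 0.573],
    [-0.03, 0.838, -0.14, 0.573],
    [-0.03, 0.838, -0.14, 0.573],
    [-0.03, 0.838, -0.14, 0.573],
  ],
)

```text
time: 5.62
ee_pos: [0.4798, 0.1944, 0.2269]
tcp_rot: [-179.9, 0.0, 119.0]
wrist_force: [-1.1, 0.5, -0.8]
opening: 0.0136
grasp_force: 58.5
```

```bash
python3 - <<'E'
from h import *
o=get_obs();im=camera("wrist")
print(o["time"],o["ee_pos"],o["tcp_rot"],o["opening"],o["q"])
im=im[:,:,::-1]
s=camera("scene")[:,:,::-1]
cv2.imwrite("pics/s2.png",s)
cv2.imwrite("pics/w2.png",cv2.resize(im[60:360,80:480],None,fx=2,fy=2,interpolation=cv2.INTER_CUBIC))
E
```

```text
5.6167 [0.4797892  0.19444275 0.22694134] [-1.79928674e+02  4.67877343e-03  1.19029757e+02] 0.013647795360320916 [ 2.20684068e+01  5.14315970e-01  4.95468629e+00  9.45106030e+01
 -1.32889136e-02  8.30386613e+01]
```

View pics/w2.png

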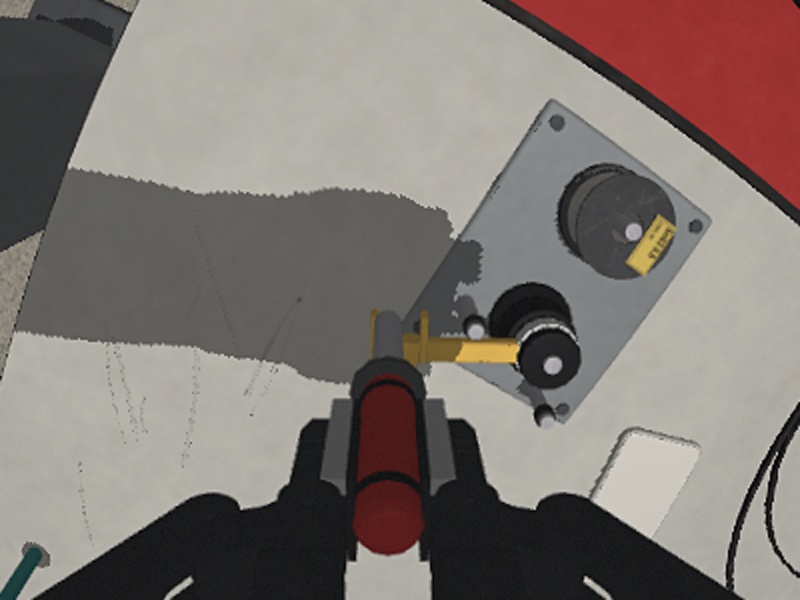

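The wrist view shows the pin held straight, with its shaft at crop (387,330). The catch lips are at (374,312) and (425,313), the pivot cap at (552,365), and the post tops at (475,325) and (545,413).

```bash
python3 - <<'E'
from h import *
np.set_printoptions(precision=4,suppress=True)
o=get_obs()
W=lambda x,y,z:at("wrist",80+x/2,60+y/2,z,o)
print("pivot",W(552,365,.072),W(552,365,.068));
print("lips",W(374,312,.059),W(425,313,.059),"posts",W(475,325,.058),W(545,413,.058),"reel",W(634,231,.058))
print("corners",W(555,100,.008),W(710,218,.008),W(563,423,.008))
print("tip at TCP-79:",W(387,318,o["ee_pos"][2]-.079), "arm edges",W(460,340,.059),W(460,362,.059),W(520,340,.059),W(520,362,.059))
E
```

```text
pivot [0.5827 0.1869 0.072 ] [0.5846 0.1859 0.068 ]
lips [0.49  0.164 0.059] [0.5132 0.1761 0.059 ] posts [0.5397 0.1827 0.058 ] [0.603  0.1566 0.058 ] reel [0.5866 0.2676 0.058 ]
corners [0.5265 0.307  0.008 ] [0.6508 0.3011 0.008 ] [0.6448 0.1381 0.008 ]
tip at TCP-79: [0.4806 0.1944 0.149 ] arm edges [0.5368 0.1719 0.059 ] [0.5434 0.1611 0.059 ] [0.565  0.1872 0.059 ] [0.5721 0.1765 0.059 ]
```

Converted, -12 cm / 50 = -0.24, -11 cm / 50 = -0.22.

>>> servo_tool(
  moves=[
    [0.008, 0.004, -0.04, 0],
    [0.016, 0.008, -0.08, 0],
    [0.016, 0.008, -0.12, 0],
    [0.016, 0.008, -0.16, 0],
    [0.016, 0.008, -0.2, 0],
    [0.016, 0.008, -0.22, 0],
    [0.016, 0.008, -0.24, 0],
    [0.02, 0, -0.24, 0],
    [0.026, -0.01, -0.24, 0],
    [0.03, -0.018, -0.24, 0],
    [0.034, -0.026, -0.24, 0],
    [0.034, -0.026, -0.24, 0],
    [0.034, -0.026, -0.24, 0],
  ],
)

```text
time: 6.8
ee_pos: [0.4976, 0.1817, 0.1079]
tcp_rot: [180.0, 0.0, 119.0]
wrist_force: [-0.8, 0.7, 0.5]
opening: 0.0135
grasp_force: 58.5
```

```bash
python3 - <<'E'
from h import *
o=get_obs();im=camera("wrist")
print(o["time"],o["ee_pos"],o["tcp_rot"],o["wrist_force"])
im=im[:,:,::-1]
cv2.imwrite("pics/w3.png",cv2.resize(im[140:300,180:380],None,fx=4,fy=3.75,interpolation=cv2.INTER_CUBIC))
E
```

```text
6.8 [0.49761559 0.18168027 0.10788243] [1.79951529e+02 7.25105161e-03 1.19007780e+02] [-0.82142363  0.72531732  0.48188003]
```

View pics/w3.png

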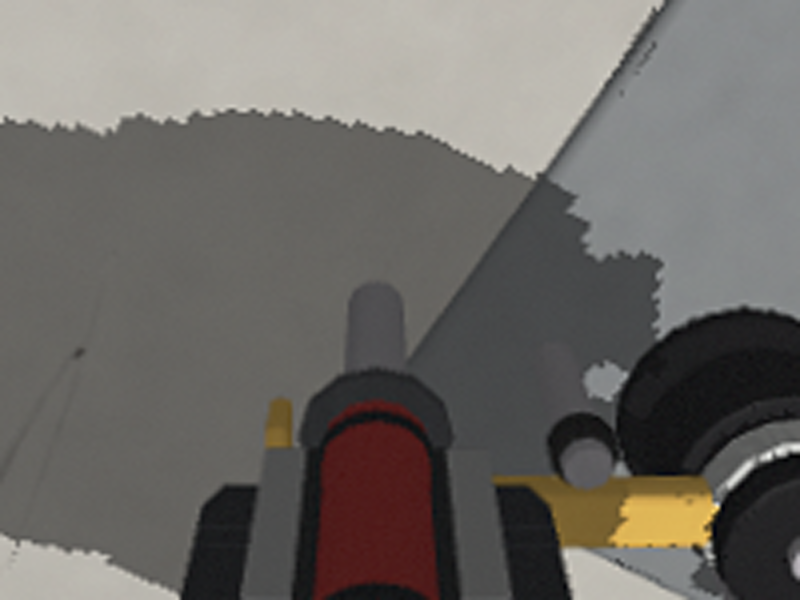

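The wrist view shows the shaft at crop (376,330) and the outer lip's end at (280,405). The inner lip is hidden behind the finger.

```bash
python3 - <<'E'
from h import *
np.set_printoptions(precision=4,suppress=True)
o=get_obs()
W=lambda x,y,z:at("wrist",180+x/4,140+y/3.75,z,o)
p=o["ee_pos"]
for n,a in dict(lipL=W(267,402,.059),lipR=W(293,402,.059),post=W(587,462,.058),armtop=W(600,478,.059),armbot=W(600,546,.059),arm2=W(500,478,.059),tip=W(376,284,.029),piv=W(797,555,.072)).items():
    d=a-p; t=np.radians(207.7);u=np.array([np.cos(t),np.sin(t)]);print(n,a,"out",d[:2]@u*1e3,"cw",d[:2]@[u[1]*1e3,-u[0]*1e3])
E
```

```text
lipL [0.4862 0.1664 0.059 ] out 17.093812851264026 cw -8.483944096456348
lipR [0.49   0.1685 0.059 ] out 12.827446663906864 cw -8.365484623671573
post [0.5394 0.1812 0.058 ] out -36.84198236622348 cw -20.13404287996188
armtop [0.5428 0.1798 0.059 ] out -39.21181738678555 cw -22.913885353414805
armbot [0.551  0.1675 0.059 ] out -40.72091745606264 cw -37.640539709052256
arm2 [0.5276 0.1718 0.059 ] out -22.02707582830267 cw -22.96235294824587
tip [0.4967 0.1846 0.029 ] out -0.5971751353974188 cw 2.764070422662395
piv [0.5765 0.1871 0.072 ] out -72.47862240848055 cw -32.113602833165274
```

Converted, -1.5 cm / 50 = -0.03, -0.22 cm / 50 = -0.0044.

>>> servo_tool(
  moves=[
    [-0.0044, -0.0024, 0, 0],
    [-0.0044, -0.0024, 0, 0],
    [0, -0.01, 0, 0],
    [0.003, -0.016, 0, 0],
    [0.005, -0.02, 0, 0],
    [0.007, -0.024, 0, 0],
    [0.008, -0.026, 0, 0],
    [0.009, -0.028, 0, 0],
    [0.01, -0.03, 0, 0],
    [0.01, -0.03, 0, 0],
    [0.01, -0.03, 0, 0],
  ],
)

```text
time: 7.77
ee_pos: [0.5022, 0.1669, 0.1073]
tcp_rot: [-180.0, -0.0, 119.0]
wrist_force: [-0.3, 0.1, -1.3]
opening: 0.0136
grasp_force: 58.5
```

```bash
python3 - <<'E'
from h import *
o=get_obs();im=camera("wrist")
print(o["time"],o["ee_pos"],o["tcp_rot"],o["wrist_force"])
im=im[:,:,::-1]
cv2.imwrite("pics/w4.png",cv2.resize(im[140:300,180:380],None,fx=4,fy=3.75,interpolation=cv2.INTER_CUBIC))
E
```

```text
7.7667 [0.5021517  0.16694156 0.10726197] [-1.79996112e+02 -3.07850699e-03  1.19047081e+02] [-0.26668065  0.11308458 -1.26439855]
```

View pics/w4.png

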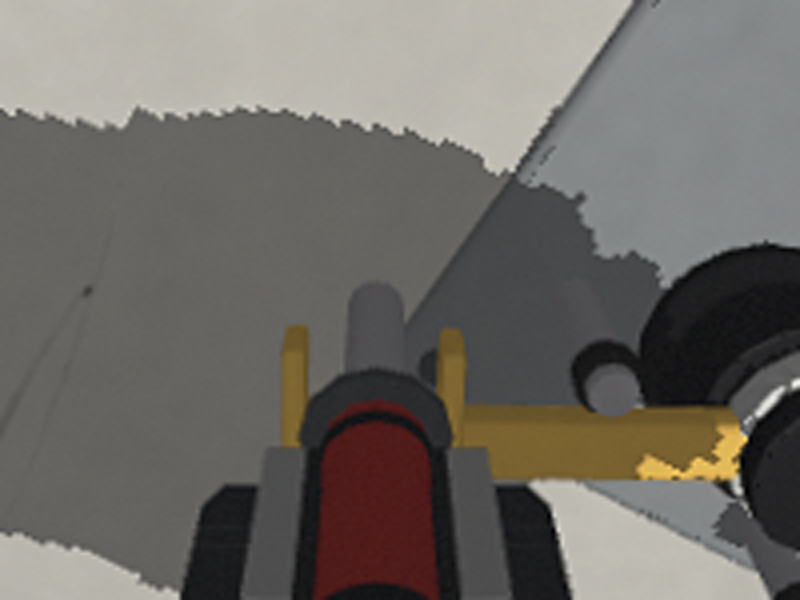

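The shaft is between both lips, which are at crop x 295 and 452 with the shaft at 376. I'll start winding gently.

Converted, -4.45 cm / 50 = -0.089, -4.26 cm / 50 = -0.0852.

>>> servo_tool(
  moves=[
    [0.0012, -0.002, 0, 0],
    [0.0024, -0.0042, 0, 0],
    [0.005, -0.01, 0, 0],
    [0.008, -0.0166, 0, 0],
    [0.011, -0.0232, 0, 0],
    [0.0142, -0.0298, 0, 0],
    [0.018, -0.0358, 0, 0],
    [0.022, -0.0416, 0, 0],
    [0.026, -0.0474, 0, 0],
    [0.0302, -0.053, 0, 0],
    [0.035, -0.0582, 0, 0],
    [0.04, -0.0632, 0, 0],
    [0.045, -0.068, 0, 0],
    [0.0502, -0.0728, 0, 0],
    [0.0556, -0.0772, 0, 0],
    [0.0614, -0.0814, 0, 0],
    [0.0672, -0.0852, 0, 0],
    [0.0732, -0.089, 0, 0],
    [0.0732, -0.089, 0, 0],
    [0.0732, -0.089, 0, 0],
  ],
)

```text
time: 9.48
ee_pos: [0.5388, 0.1223, 0.1072]
tcp_rot: [-180.0, -0.0, 119.0]
wrist_force: [-0.8, 0.9, -0.2]
opening: 0.0135
grasp_force: 58.6
```

```bash
python3 - <<'E'
from h import *
o=get_obs();im=camera("wrist")
print(o["time"],o["ee_pos"],o["tcp_rot"],o["wrist_force"])
im=im[:,:,::-1]
cv2.imwrite("pics/w5.png",cv2.resize(im[140:300,180:380],None,fx=4,fy=3.75,interpolation=cv2.INTER_CUBIC))
E
```

```text
9.4833 [0.53883962 0.12233373 0.10717371] [-1.79985120e+02 -2.56698305e-03  1.19035762e+02] [-0.75400959  0.90173718 -0.20786507]
```

View pics/w5.png

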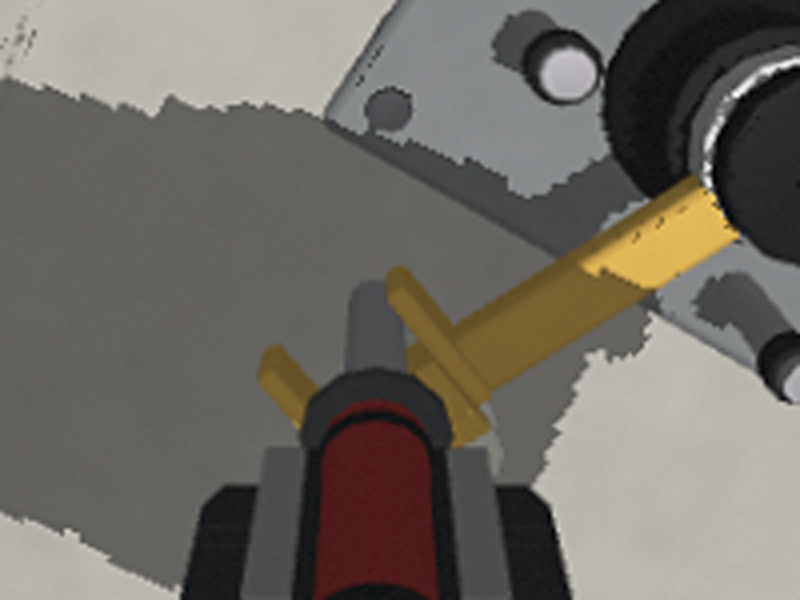

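The arm follows, and the shaft stays in the U between the lips at crop (275,380) and (420,310). The 1.2 N load is about right for the spring. I'll carry on to about 76°.

Converted, 4.88 cm / 50 = 0.0976, 4.03 cm / 50 = 0.0806.

>>> servo_tool(
  moves=[
    [0.006, -0.0032, 0, 0],
    [0.0122, -0.0064, 0, 0],
    [0.0188, -0.0092, 0, 0],
    [0.0254, -0.012, 0, 0],
    [0.0322, -0.014, 0, 0],
    [0.039, -0.016, 0, 0],
    [0.0458, -0.0178, 0, 0],
    [0.0526, -0.0194, 0, 0],
    [0.0596, -0.0204, 0, 0],
    [0.0666, -0.0212, 0, 0],
    [0.0736, -0.0218, 0, 0],
    [0.0806, -0.022, 0, 0],
    [0.086, -0.022, 0, 0],
    [0.092, -0.0216, 0, 0],
    [0.0976, -0.021, 0, 0],
    [0.0976, -0.021, 0, 0],
    [0.0976, -0.021, 0, 0],
    [0.0976, -0.021, 0, 0],
  ],
)

```text
time: 11.03
ee_pos: [0.5875, 0.1119, 0.1072]
tcp_rot: [-180.0, 0.0, 119.1]
wrist_force: [-3.1, 0.3, -0.4]
opening: 0.0135
grasp_force: 58.6
```

Converted, 0.3 cm / 50 = 0.006, 0.2 cm / 50 = 0.004.

>>> servo_tool(
  moves=[
    [0.002, 0.0002, 0, 0],
    [0.004, 0.0006, 0, 0],
    [0.006, 0.001, 0, 0],
    [0.006, 0.001, 0, 0],
    [0.006, 0.001, 0, 0],
    [0.006, 0.001, 0, 0],
  ],
)

```text
time: 11.53
ee_pos: [0.5906, 0.1124, 0.1072]
tcp_rot: [-180.0, 0.0, 119.0]
wrist_force: [-2.6, 0.2, -1.1]
opening: 0.0134
grasp_force: 58.5
```

Converted, 0.2 cm / 50 = 0.004, 0.1 cm / 50 = 0.002.

>>> servo_tool(
  moves=[
    [0.002, 0.0002, 0, 0],
    [0.004, 0.0006, 0, 0],
    [0.004, 0.0006, 0, 0],
    [0.004, 0.0006, 0, 0],
    [0.004, 0.0006, 0, 0],
  ],
)

```text
time: 11.95
ee_pos: [0.5926, 0.1128, 0.1073]
tcp_rot: [-180.0, 0.0, 119.0]
wrist_force: [-2.5, 1.2, -0.9]
opening: 0.0135
grasp_force: 58.5
```

Converted, 0.2 cm / 50 = 0.004, 0.1 cm / 50 = 0.002.

>>> servo_tool(
  moves=[
    [0.002, 0.0004, 0, 0],
    [0.004, 0.0008, 0, 0],
    [0.004, 0.0008, 0, 0],
    [0.004, 0.0008, 0, 0],
    [0.004, 0.0008, 0, 0],
  ],
)

```text
time: 12.37
ee_pos: [0.5943, 0.1131, 0.1073]
tcp_rot: [-180.0, -0.0, 119.0]
wrist_force: [-5.5, 0.7, 0.0]
opening: 0.0137
grasp_force: 58.9
```

Converted, 0.1 cm / 50 = 0.002, 0.05 cm / 50 = 0.001.

>>> servo_tool(
  moves=[
    [0.001, 0.0002, 0, 0],
    [0.002, 0.0004, 0, 0],
    [0.002, 0.0004, 0, 0],
    [0.002, 0.0004, 0, 0],
    [0.002, 0.0004, 0, 0],
    [0.002, 0.0004, 0, 0],
  ],
)

```text
time: 12.87
ee_pos: [0.5948, 0.1132, 0.1072]
tcp_rot: [-179.9, -0.0, 119.0]
wrist_force: [-6.8, -0.8, 1.1]
opening: 0.0132
grasp_force: 59.2
```

```bash
python3 - <<'E'
from h import *
o=get_obs();im=camera("wrist")
print(o["time"],o["ee_pos"],o["tcp_rot"],o["wrist_force"],o["torque"])
im=im[:,:,::-1]
cv2.imwrite("pics/w6.png",cv2.resize(im[100:300,220:420],None,fx=4,fy=3,interpolation=cv2.INTER_CUBIC))
E
```

```text
12.8667 [0.5948071  0.1131572  0.10718716] [-1.79908675e+02 -2.53502554e-02  1.19046795e+02] [-6.76061727 -0.8494953   1.13609718] [-0.1601143   1.98377002  0.00958124]
```

View pics/w6.png

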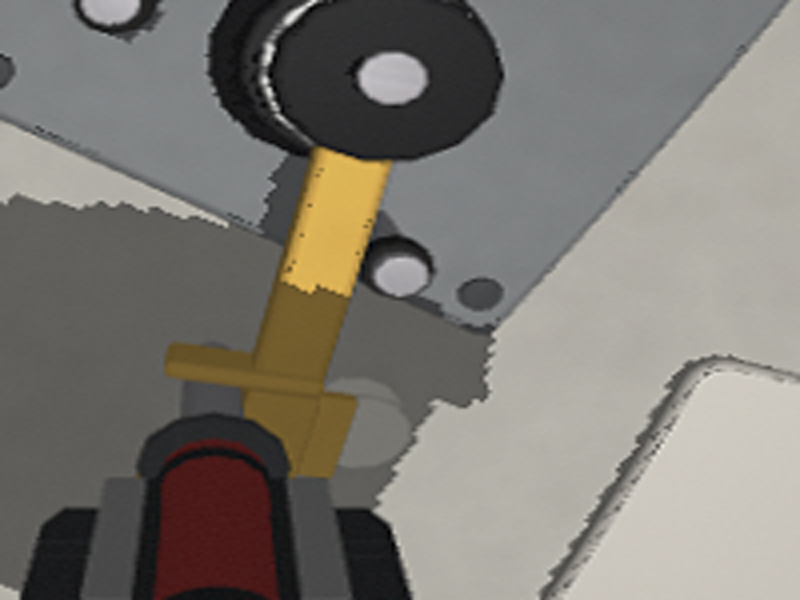

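The arm bears on the stop post at crop (395,265) with the shaft still in the catch. The push has risen steadily to 6.8 N, well above the 2.2 N the spring gives at the stop, so the arm is firmly but not hard on it. I'm handing in.

```bash
python3 -c "
from workcell import *
print(job_done())"
```

```text
the job is handed in; nothing more can be done
None
```

The winding pin is out of the rack and seated in the catch, and the gripper still holds it pressing the tension arm on its stop with about 7 N; handed in after about 13 s.

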